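Open the blue-lidded eyepiece tin in the bench fork

ROBOT

A 6-joint arm with a two-finger parallel gripper is mounted at the origin on the work surface. World frame = base frame: x ahead of the robot, y to its left, z up, the work surface at z = 0. Lengths are in mm, angles in degrees, forces in N, time in s.
With the tool pointing down it reaches from about 275 to 850 mm from the base axis. Payload 19 kg.
Tool frame: the origin (TCP) lies at the very end of the fingers, on their centre line; the grasp point (between the pads) lies 19 mm behind it; z points along the fingers, y is the line along which they close (so a half turn about z gives the same grasp; the last joint's range is limited). The gripper opens to 85 mm and grips with 20 to 120 N. Pads are 22 mm wide; open, the fingers measure 114 mm over their backs; the gripper's body (76 mm by 85 mm) begins 54 mm behind the grasp point. The pads swing forward as they close: fully open they stand 13 mm farther back than shut.
Start: joints at [-7.678, 8.623, 82.357, -0, 89.026, -7.678], TCP at [574.97, -0.016, 231.267] pointing down, gripper open.
Joint ranges: [-160.23, 160.23], [-39.13, 120.54], [6.94, 153.29], [-79.49, 259.48], [9.18, 160.14], [-161.06, 161.06]. Speed limits (degrees/s): [108.29, 108.29, 127.2, 172.46, 172.46, 172.46].

INTERFACE

Orientations are given as a 3x3 rotation matrix whose columns are the frame's x, y, z axes.
In Python, from rig import arm, cams, workorder, models gives the robot as it stands. The module is installed in compiled form; this text tells all that it offers.
- The arm moves only by the tool drive_tool, never from a script. Its arguments are lists of equal length, an entry for each row: "slide": the shift along the tool's x, y, z normalised to -1 to 1, where 1 is 0.03 m, a list of three; "delta_rot": the turn, a rotation vector about the tool's x, y, z normalised to -1 to 1, where 1 is 0.12 rad, a list of three. In form: {"slide": [[dx, dy, dz], ...], "delta_rot": [[rx, ry, rz], ...]}. A call has 1 to 10 rows; each row shifts and turns the commanded pose from where the row before left it, along the tool's axes as they then stand; what a row does not reach is not made up. A row lasts 1/8 s, in which the tool goes at most 62.5 mm and 10.7 degrees, less where a joint would pass 70% of its speed; a pose out of reach is approached as far as the arm can. A call with a number of a shift or a turn outside -1 to 1 is refused whole. A call with a gripper value outside its range is refused whole. "claw" is the gripper's target within -1 to 1 (shut at 1, half-way at 0, fully open at -1), set as the call begins (left out, the last holds). The fingers move at their own pace and stop on an object; "newtons" is the grip in N (left out, the last holds). Time passes only in rows, so rows that do not move let the fingers close. It gives the time, the measured TCP pose, the force, the opening and the grip force at its end, in the units of the state.
- arm.sense(): the state, without advancing time (a new reading comes with each control period).
- cams.get_image(name): name is "scene" or "side" or "wrist"; returns a dict with "image" (420x560x3 uint8, red, green, blue), "intrinsics" (3x3 intrinsics, pixels), "xyz" and "attitude" of the camera in the world; the wrist camera has in their place "mount" (4x4, takes a point from camera to tool coordinates, whose origin is the TCP and whose axes are the flange's). Camera axes: x right, y up, looking along -z (the intrinsics and any distortion apply to the point x, -y, -z); pixel columns grow to the right and rows downward; lengths in mm; the calibration is good to about 2 mm. The wrist camera is an equidistant fisheye: a pixel r from the principal point sees the ray r / f radians off the axis. A picture is of the moment at which its call begins: read the wrist's pose just before it. There is no depth.
- workorder.sign_off(): hands the job in; it is judged then, once.
Trained networks look in the newest picture that a camera, given by its name, has taken for a name from the list of things; names that differ only in an ending like _2 or _b are one class to them, and where a whole thing is asked for, a point or a joint stands for the part that bears it (a point fixed in the world has none). Each returns a list of dicts, best first, with "conf" (0 to 1); they miss things now and then, are a little off and sometimes report something else, mostly with a low value. They report only what shows in the picture. A call takes as long as a camera call. They do not tell look-alikes from the thing itself.
- models.spot_in(camera, label): "pixel" ([row, column] in pixels, amid what is visible of it).
- models.outline_of(camera, label): "pixels" (420x560 bool, what is visible of it) and "pixel" ([row, column] in pixels, amid what is visible of it).
- models.spot_point(camera, label): "pixel" ([row, column] in pixels: a listed point, or the origin of a listed thing).
The state is a dict: "clock": time; "qpos": joint angles; "joint_velocities": joint speeds; "effort": joint torques, N m; "eef_pos": TCP position; "ee_rot": TCP orientation; "wrist_force": force on the tool from outside, world axes, zero at the start; "moment": the same for the moment, N m; "grip_width": opening from 0.0 (shut) to 1.0 (fully open); "grip_force": force on a finger pad.
Only numpy, scipy, OpenCV 4.12 (cv2) and the standard library are available. Lean on these libraries where they do the work, as an engineer would, in place of code of your own. Each camera call takes 0.05 s, during which the arm holds its last target. There are 200 camera calls.

TASK

Take the closed tin with the blue lid and slide its foot fully home under the green fork holder, keeping it upright. With the fork holding the base down, draw the tight lid straight up off the tin, then stand the lid, open side down, on the cork mat. Leave the opened base standing in the holder.

Things in the scene. Friction and masses are not known exactly. Their poses are not given: they have to be found in the camera images.
- tin_base: Base of the blue-lidded tin, 0.3 kg; like tins with red and yellow lids stand by. Origin: centre of its underside, z up. Round foot 100 mm across, 8 thick; round neck 44 mm across to height 27; square shoulder 56 mm to height 30, where the lid sits; 46 mm square collar inside the lid to height 80. The tight lid carries the base if lifted; with the base held down it draws off at 5 to 15 N.
- tin_lid: Blue square lid with a paper patch on top, 56 x 56 mm outside, 53 high, 50 deep inside, walls 5, 0.07 kg, rigid. Origin: centre of its open lower rim; z up to its closed top, x and y along its sides. Shut, its origin is 30 mm above the base's and its top 83 mm above the bench; it comes free once drawn 50 mm up the base.
- holder: Green fork fixed to the bench, 140 mm (x) by 144 (y), 22 high. Origin: on the bench where the foot's centre is when home; the foot slides in along its +x, from the mouth edge at x = -80 mm. Fork plate: underside 16 mm, top 22 above the bench; slot for the neck 66 wide, closed at x = 22; channel for the foot 124 wide. A pulled base rises 8 mm to the plate, and drops back when the lid is off.
- mat: square cork mat fixed to the bench, 130 x 130 mm, 3 mm thick. Origin: centre of its underside; x and y along its sides.
Not all that is in view belongs to the job. Of the things shaped like the tin_lid, the blue one is meant.

How it is judged:
By the outcome, as a careful person would: the job done as asked, in the order asked, and still so for the second after the job is handed in, with the robot touching nothing.
It also fails if it takes over 54 s, if anything falls off the work surface, if the arm or the gripper's body presses on something with over 40 N, if the wrist force passes 120 N, or if a joint passes its speed limit or range.

## Working session

There is one attempt and no reset: what is moved stays moved. The work goes in short steps, Python scripts to look and compute and a tool call to move; the robot and the scene stay as the last step left them, time stands still between calls to the robot, and variables do not carry over. Pictures are saved under pics/ and viewed, at most 10 in all, crops included, and the job is handed in when it is done.

Besides the shell and the picture viewer there is one more tool, called after ">>>" as name(argument=value, ...), one argument or row to a line, values as JSON. drive_tool: Moves the arm, as the interface text tells. Scaled input: -1 to 1 covers 0.03 m each way for a shift and 0.12 rad each way for a turn. Its arguments: {"type":"object","properties":{"slide":{"type":"array"},"delta_rot":{"type":"array"},"claw":{"type":"number"},"newtons":{"type":"number"}},"required":["slide","delta_rot"]}

```bash
mkdir -p pics; cat > h.py <<'E'
import numpy as np, cv2
from rig import arm, cams, workorder, models
def ray(im,px):
    K=np.array(im["intrinsics"]);r,c=px
    d=np.array([(c-K[0,2])/K[0,0],-(r-K[1,2])/K[1,1],-1.])
    R=np.array(im["attitude"]); return np.array(im["xyz"],float),R@d
def onz(im,px,z):
    o,d=ray(im,px); return o+d*(z-o[2])/d[2]
def proj(im,P):
    K=np.array(im["intrinsics"]);R=np.array(im["attitude"])
    p=(np.atleast_2d(P)-np.array(im["xyz"]))@R
    return np.c_[K[1,2]-K[1,1]*p[:,1]/-p[:,2],K[0,2]+K[0,0]*p[:,0]/-p[:,2]]
def wray(im,px,st):
    K=np.array(im["intrinsics"]);M=np.array(im["mount"]);r,c=px
    u,v=(c-K[0,2])/K[0,0],(r-K[1,2])/K[1,1];t=np.hypot(u,v)
    s=np.sin(t)/max(t,1e-9);d=np.array([u*s,-v*s,-np.cos(t)])
    R=np.array(st["ee_rot"]);return R@M[:3,3]+np.array(st["eef_pos"]),R@M[:3,:3]@d
def wonz(im,px,st,z):
    o,d=wray(im,px,st);return o+d*(z-o[2])/d[2]
E
python3 - <<'E'
from h import *
s=arm.sense();print(s)
for n in ["scene","side","wrist"]:
    s=arm.sense();im=cams.get_image(n);cv2.imwrite(f"pics/{n}0.png",im["image"][:,:,::-1])
    print(n,np.round(im["intrinsics"],1).tolist(),[np.round(im[k],3).tolist() for k in im if k not in("image","intrinsics")])
    for l in ["tin_base","tin_lid","holder","mat"]:
        for q in models.spot_point(n,l):
            z={"tin_lid":30}.get(l,0)
            p=wonz(im,q["pixel"],s,z) if n=="wrist" else onz(im,q["pixel"],z)
            print(l,np.round(q["pixel"]),round(q["conf"],2),np.round(p))
E
```

```text
{'clock': 0.0, 'qpos': array([-7.67786596e+00,  8.64868319e+00,  8.23950576e+01, -2.42141910e-04,
        8.90269385e+01, -7.67528823e+00]), 'joint_velocities': array([ 0.02009399, -0.01992342, -0.03063991, -0.03299577, -0.10656944,
        0.02406421]), 'effort': array([ 9.08163997e-05, -7.13061190e+01, -5.70858908e+01, -1.86872212e-04,
        9.14935896e-03,  2.21375326e-04]), 'eef_pos': array([5.74731403e+02, 1.27122078e-02, 2.30680184e+02]), 'ee_rot': array([[ 4.50137018e-05,  9.99999251e-01, -1.22309180e-03],
       [ 9.99999986e-01, -4.48172774e-05,  1.60623602e-04],
       [ 1.60568666e-04, -1.22309901e-03, -9.99999239e-01]]), 'wrist_force': array([-0.59960653,  0.05192688, -0.71845842]), 'moment': array([0.03152041, 0.01179275, 0.08229056]), 'grip_force': 0.0, 'grip_width': 1.0008988674976322}
scene [[439.9, 0.0, 274.6], [0.0, 439.9, 211.5], [0.0, 0.0, 1.0]] [[1190.675, -48.092, 877.829], [[-0.004, -0.826, 0.563], [1.0, -0.002, 0.004], [-0.002, 0.563, 0.826]]]
tin_base [236. 267.] 0.73 [661. -70.   0.]
tin_lid [277. 364.] 0.82 [781. 138.  30.]
tin_lid [224. 270.] 0.68 [648. 
[... 242 characters left out ...]
[446.274, -1070.163, 762.799], [[0.982, 0.103, -0.158], [-0.189, 0.564, -0.804], [0.006, 0.819, 0.573]]]
tin_base [222. 291.] 0.86 [652. -65.   0.]
tin_lid [238. 364.] 0.78 [ 792. -190.   30.]
tin_lid [175. 320.] 0.6 [759.  85.  30.]
holder [165. 256.] 0.6 [608. 213.   0.]
mat [226. 217.] 0.84 [478. -48.   0.]
wrist [[325.2, 0.0, 282.4], [0.0, 325.2, 213.8], [0.0, 0.0, 1.0]] [[[0.0, 0.965, 0.264, 67.089], [1.0, -0.0, -0.0, 0.998], [-0.0, 0.264, -0.965, -142.492], [0.0, 0.0, 0.0, 1.0]]]
tin_base [238. 344.] 0.75 [652. -66.  -0.]
tin_lid [290. 445.] 0.85 [ 790. -131.   30.]
tin_lid [246. 355.] 0.67 [659. -65.  30.]
tin_lid [ 74. 445.] 0.65 [761. 137.  30.]
mat [223. 198.] 0.57 [473. -47.   0.]
```

View pics/scene0.png

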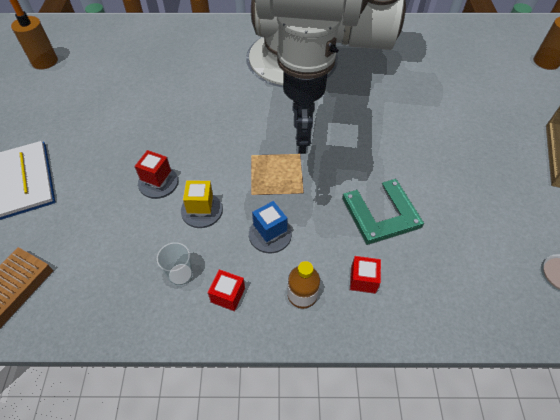

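View pics/wrist0.png

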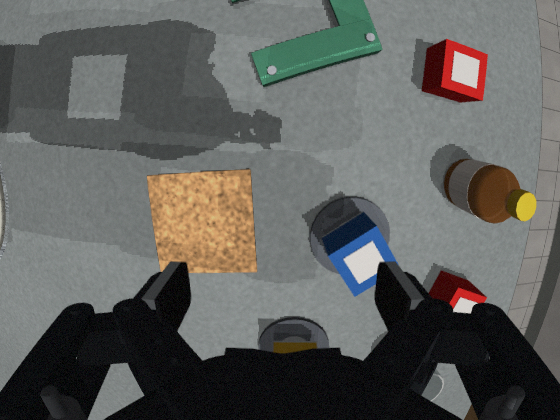

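```bash
cat > fit.py <<'E'
from h import *
from scipy.optimize import minimize
def hullmask(pts):
    m=np.zeros((1680,2240),np.uint8);h=cv2.convexHull(np.round(pts[:,::-1]*4).astype(np.int32));cv2.fillConvexPoly(m,h,1);return m
def big(m):
    n,l,s,_=cv2.connectedComponentsWithStats(m.astype(np.uint8));return l==1+np.argmax(s[1:,4])
def box(x0,x1,y0,y1,z0,z1): return np.array([[x,y,z] for x in(x0,x1) for y in(y0,y1) for z in(z0,z1)],float)
def fit(obs,B,g):
    # obs: list of (im,mask)
    hs=[]
    for im,m in obs:
        p=np.argwhere(m)+0.0; hs.append(hullmask(p))
    def cost(v):
        c,s=np.cos(v[2]),np.sin(v[2]);P=B@np.array([[c,s,0],[-s,c,0],[0,0,1]])+[v[0],v[1],0];t=0
        for (im,m),h in zip(obs,hs):
            q=hullmask(proj(im,P));t-=(q&h).sum()/(q|h).sum()
        return t/len(obs)
    g=np.array(g,float);S=np.vstack([g,g+[15,0,0],g+[0,15,0],g+[0,0,.2]])
    r=minimize(cost,g,method="Nelder-Mead",options=dict(initial_simplex=S,xatol=.02,fatol=1e-5))
    return np.round(r.x[:2],1),round(np.degrees(r.x[2]),1),round(-r.fun,3)
E
python3 - <<'E'
from fit import *
I={n:cams.get_image(n) for n in("scene","side")}
H={n:cv2.cvtColor(I[n]["image"],cv2.COLOR_RGB2HSV) for n in I}
a=onz(I["scene"],(187,374),22);b=onz(I["scene"],(228,395),22);yaw=np.arctan2(*(b-a)[1::-1]);print("yaw0",np.degrees(yaw))
gm={n:big((abs(H[n][...,0].astype(int)-78)<14)&(H[n][...,1]>110)&(H[n][...,2]>40)) for n in H}
bm={n:big((abs(H[n][...,0].astype(int)-108)<9)&(H[n][...,1]>130)&(H[n][...,2]>40)) for n in H}
mm={n:big((abs(H[n][...,0].astype(int)-15)<8)&(H[n][...,1]>80)&(H[n][...,2]>110)&(np.arange(560)[None,:]>190)&(np.arange(560)[None,:]<310)&(np.arange(420)[:,None]<265)) for n in H}
for nm,M,B,g in(("holder",gm,box(-80,60,-72,72,0,22),(606,211,yaw)),("lid",bm,box(-28,28,-28,28,30,83),(654,-66,.5)),("mat",mm,box(-65,65,-65,65,0,3),(473,-50,0))):
    print(nm,fit([(I[n],M[n]) for n in I],B,g),[ (n,M[n].sum(),fit([(I[n],M[n])],B,g)) for n in I])
x=np.hstack([cv2.resize(I[n]["image"][130:290,190:430],(400,267)) for n in I]);cv2.imwrite("pics/crop1.png",x[:,:,::-1])
E
```

```text
yaw0 15.860960994926184
holder (array([603.9, 207.4]), np.float64(17.4), np.float64(0.502)) [('scene', np.int64(2128), (array([603.2, 205.7]), np.float64(19.6), np.float64(0.943))), ('side', np.int64(68), (array([607.7, 186.3]), np.float64(-4.5), np.float64(0.063)))]
lid (array([657.5, -63.2]), np.float64(33.4), np.float64(0.932)) [('scene', np.int64(701), (array([656.9, -62.8]), np.float64(32.7), np.float64(0.954))), ('side', np.int64(743), (array([658.4, -62.2]), np.float64(30.1), np.float64(0.914)))]
mat (array([475.7, -49.1]), np.float64(1.6), np.float64(0.939)) [('scene', np.int64(1980), (array([474.4, -49. ]), np.float64(1.2), np.float64(0.964))), ('side', np.int64(1752), (array([476.4, -48.2]), np.float64(3.8), np.float64(0.915)))]
```

View pics/crop1.png

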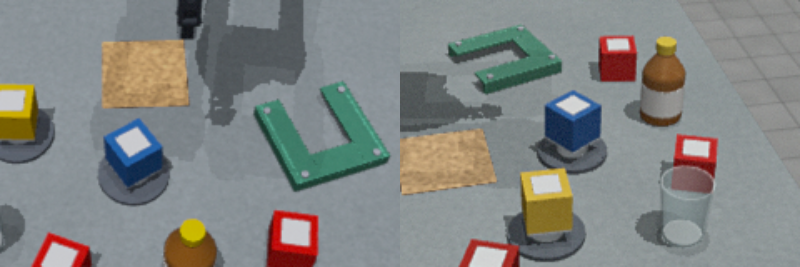

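>>> drive_tool(
  slide=[
    [-0.42,0.55,0.6],
    [-0.42,0.55,0.6],
    [-0.42,0.55,0.6],
    [-0.42,0.55,0.6],
    [-0.42,0.55,0.6],
    [0,0,0],
    [0,0,0],
    [0,0,0],
    [0,0,0],
    [0,0,0],
  ],
  delta_rot=[
    [0,0,0],
    [0,0,0],
    [0,0,0],
    [0,0,0],
    [0,0,0],
    [0,0,-0.95],
    [0,0,-0.95],
    [0,0,-0.95],
    [0,0,-0.95],
    [0,0,-0.95],
  ],
  claw=-1,
  newtons=60,
)

```text
clock: 2.1
eef_pos: [657.5, -63.0, 141.2]
ee_rot: [[-0.543, 0.84, -0.0], [0.84, 0.543, 0.0], [0.0, -0.0, -1.0]]
wrist_force: [-0.2, -0.6, 0.4]
grip_width: 1.001
grip_force: 0.0
```

```bash
python3 - <<'E'
from h import *
s=arm.sense();im=cams.get_image("wrist");print(s["clock"],s["eef_pos"],s["ee_rot"].round(3).tolist(),s["qpos"].round(1))
I=im["image"].copy()
# reproject predicted lid top corners by searching inverse numerically
M=np.array(im["mount"]);K=np.array(im["intrinsics"]);R=np.array(s["ee_rot"])
def wp(P):
    p=(np.array(P)-s["eef_pos"])@R;p=(p-M[:3,3])@M[:3,:3];t=np.arctan2(np.hypot(p[0],p[1]),-p[2]);h=np.hypot(p[0],p[1])
    return int(K[0,2]+K[0,0]*t*p[0]/h),int(K[1,2]-K[1,1]*t*p[1]/h)
a=np.radians(32.7);c,q=np.cos(a),np.sin(a)
for x,y in((28,28),(28,-28),(-28,-28),(-28,28)):
    cv2.circle(I,wp([657+c*x-q*y,-63+q*x+c*y,83]),3,(255,0,255),-1)
cv2.imwrite("pics/w1.png",I[:,:,::-1])
E
```

```text
2.1 [657.46739345 -63.01731627 141.21516818] [[-0.543, 0.84, -0.0], [0.84, 0.543, 0.0], [0.0, -0.0, -1.0]] [-12.2  21.1  77.2  -0.   81.6 -45. ]
```

View pics/w1.png

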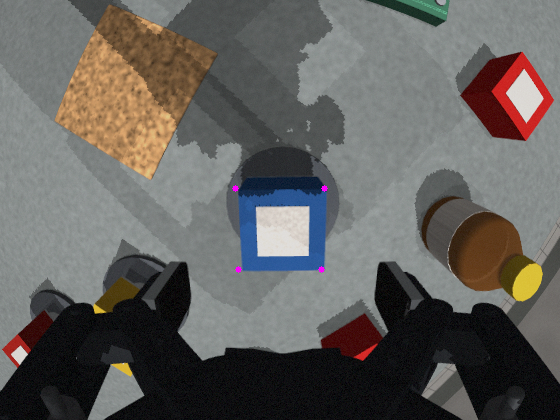

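>>> drive_tool(
  slide=[
    [0,0,0.82],
    [0,0.05,0.82],
    [0,0,0.82],
    [0,0,0.82],
    [0,0,0],
  ],
  delta_rot=[
    [0,0,0],
    [0,0,0],
    [0,0,0],
    [0,0,0],
    [0,0,0],
  ],
)

```text
clock: 2.78
eef_pos: [657.7, -62.0, 41.1]
ee_rot: [[-0.538, 0.843, -0.003], [0.843, 0.538, 0.001], [0.002, -0.002, -1.0]]
wrist_force: [0.1, 0.2, 1.1]
grip_width: 0.997
grip_force: 0.0
```

>>> drive_tool(
  slide=[
    [0,0,0],
    [0,0,0],
    [0,0,0],
    [0,0,0],
    [0,0,0],
    [0,0,0],
  ],
  delta_rot=[
    [0,0,0],
    [0,0,0],
    [0,0,0],
    [0,0,0],
    [0,0,0],
    [0,0,0],
  ],
  claw=1,
  newtons=60,
)

```text
clock: 3.52
eef_pos: [659.3, -62.4, 44.5]
ee_rot: [[-0.539, 0.842, 0.002], [0.842, 0.539, -0.001], [-0.002, 0.001, -1.0]]
wrist_force: [-1.3, -0.9, 5.7]
grip_width: 0.648
grip_force: 65.1
```

>>> drive_tool(
  slide=[
    [0,0,-0.5],
    [0,0,-0.5],
    [0,0,-0.5],
    [0,0,0],
  ],
  delta_rot=[
    [0,0,0],
    [0,0,0],
    [0,0,0],
    [0,0,0],
  ],
)

```text
clock: 4.03
eef_pos: [659.4, -62.3, 89.7]
ee_rot: [[-0.54, 0.842, 0.002], [0.842, 0.54, -0.001], [-0.002, 0.002, -1.0]]
wrist_force: [-0.1, 0.6, -4.3]
grip_width: 0.65
grip_force: 64.9
```

>>> drive_tool(
  slide=[
    [0.9,-0.13,0],
    [0.9,-0.13,0],
    [0.9,-0.13,0],
    [0.9,-0.13,0],
    [0.9,-0.13,0],
    [0.9,-0.13,0],
    [0.9,-0.13,0],
    [0.9,-0.13,0],
    [0.9,-0.13,0],
    [0.9,-0.13,0],
  ],
  delta_rot=[
    [0,0,0],
    [0,0,0],
    [0,0,0],
    [0,0,0],
    [0,0,0],
    [0,0,0],
    [0,0,0],
    [0,0,0],
    [0,0,0],
    [0,0,0],
  ],
)

```text
clock: 5.28
eef_pos: [479.3, 144.6, 87.6]
ee_rot: [[-0.54, 0.842, -0.0], [0.842, 0.54, 0.0], [0.0, -0.0, -1.0]]
wrist_force: [-0.3, -0.9, -3.8]
grip_width: 0.644
grip_force: 65.0
```

>>> drive_tool(
  slide=[
    [0.6,0,0],
    [0,0,0],
  ],
  delta_rot=[
    [0,0,0],
    [0,0,0],
  ],
)

```text
clock: 5.52
eef_pos: [470.1, 159.9, 87.8]
ee_rot: [[-0.541, 0.841, -0.0], [0.841, 0.541, 0.0], [0.0, -0.0, -1.0]]
wrist_force: [0.3, -0.7, -2.9]
grip_width: 0.651
grip_force: 65.0
```

```bash
python3 - <<'E'
from fit import *
s=arm.sense();print(s["clock"],s["eef_pos"].round(1),s["ee_rot"].round(3).tolist(),s["wrist_force"].round(1),s["grip_force"])
I={n:cams.get_image(n) for n in("scene","side","wrist")}
H={n:cv2.cvtColor(I[n]["image"],cv2.COLOR_RGB2HSV).astype(int) for n in I}
for n in ("scene","side"):
    print(n,[(q["pixel"],q["conf"]) for q in models.spot_point(n,"holder")])
    m=big((abs(H[n][...,0]-78)<14)&(H[n][...,1]>70)&(H[n][...,2]>25)&(abs(np.arange(420)[:,None]-190)<70)&(abs(np.arange(560)[None,:]-(383 if n=="scene" else 256))<75))
    print(m.sum(),fit([(I[n],m)],box(-80,60,-72,72,0,22),(604,207,.33)))
x=np.hstack([I["wrist"]["image"],cv2.resize(I["side"]["image"][100:260,170:330],(240,240)).repeat(1,0) if 0 else np.vstack([cv2.resize(I["side"]["image"][90:230,170:330],(240,210)),cv2.resize(I["scene"]["image"][110:250,310:470],(240,210))])])
cv2.imwrite("pics/w2.png",x[:,:,::-1])
E
```

```text
5.525 [470.1 159.9  87.8] [[-0.541, 0.841, -0.0], [0.841, 0.541, 0.0], [0.0, -0.0, -1.0]] [ 0.3 -0.7 -2.9] 65.01116618514061
scene [([216.5, 381.4], 0.64)]
2267 (array([604.4, 206.5]), np.float64(19.1), np.float64(0.961))
side [([165.4, 254.5], 0.75)]
1160 (array([611.3, 208.5]), np.float64(17.0), np.float64(0.901))
```

View pics/w2.png

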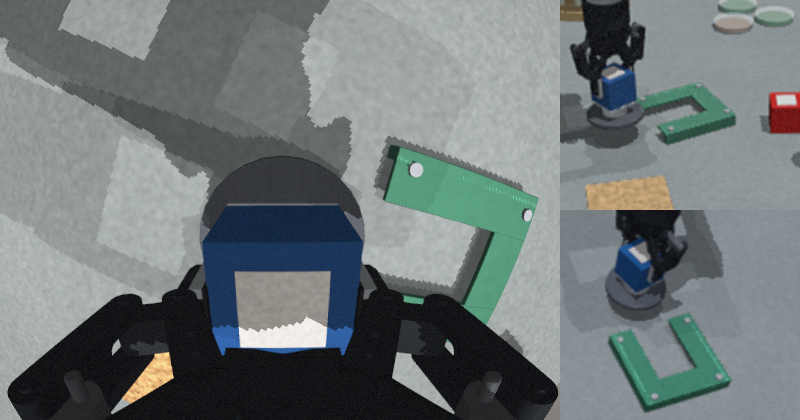

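```bash
python3 - <<'E'
from h import *
s=arm.sense();im=cams.get_image("wrist")
P={k:wonz(im,p,s,22)[:2] for k,p in dict(mouth=(147,399),back=(197,538),inM=(203,386),inB=(232,493)).items()}
print({k:v.round(1) for k,v in P.items()})
for a,b in(("mouth","back"),("inM","inB")):
    d=P[b]-P[a];print(np.degrees(np.arctan2(d[1],d[0])),np.hypot(*d))
loc=dict(mouth=(-80,72),back=(60,72),inM=(-80,33),inB=(22,33))
y=np.radians(18.5);R=np.array([[np.cos(y),-np.sin(y)],[np.sin(y),np.cos(y)]])
for k in P: print(k,(P[k]-R@loc[k]).round(1))
E
```

```text
{'mouth': array([507.2, 248. ]), 'back': array([638. , 294.3]), 'inM': array([522. , 211.9]), 'inB': array([615. , 244.6])}
19.48615360565875 138.78290981480006
19.408484953664843 98.5955537906472
mouth [605.9 205.1]
back [603.9 206.9]
inM [608.4 206. ]
inB [604.6 206.4]
```

>>> drive_tool(
  slide=[
    [-0.0,0,0.45],
    [0,0,0.45],
    [0,0,0.3],
    [0,0,0.2],
    [0,0,0],
  ],
  delta_rot=[
    [0,0,0],
    [0,0,0],
    [0,0,0],
    [0,0,0],
    [0,0,0],
  ],
)

```text
clock: 6.45
eef_pos: [470.3, 159.2, 45.5]
ee_rot: [[-0.54, 0.842, -0.001], [0.842, 0.54, -0.0], [0.0, -0.001, -1.0]]
wrist_force: [-0.2, -0.4, -3.1]
grip_width: 0.653
grip_force: 65.0
```

>>> drive_tool(
  slide=[
    [-0.117,0.486,0],
    [-0.117,0.486,0],
    [-0.117,0.486,0],
    [0,0,0],
  ],
  delta_rot=[
    [0,0,0],
    [0,0,0],
    [0,0,0],
    [0,0,0],
  ],
)

```text
clock: 6.95
eef_pos: [514.0, 174.3, 45.6]
ee_rot: [[-0.54, 0.842, -0.0], [0.842, 0.54, 0.0], [0.0, -0.0, -1.0]]
wrist_force: [-0.6, -0.4, -4.4]
grip_width: 0.646
grip_force: 65.3
```

>>> drive_tool(
  slide=[
    [-0.117,0.486,0],
    [-0.117,0.486,0],
    [-0.117,0.486,0],
    [-0.117,0.486,0],
    [-0.117,0.486,0],
    [-0.078,0.324,0],
    [0,0,0.03],
    [0,0,0],
  ],
  delta_rot=[
    [0,0,0],
    [0,0,0],
    [0,0,0],
    [0,0,0],
    [0,0,0],
    [0,0,0],
    [0,0,0],
    [0,0,0],
  ],
)

```text
clock: 7.95
eef_pos: [593.0, 201.7, 44.9]
ee_rot: [[-0.54, 0.842, -0.0], [0.842, 0.54, -0.0], [0.0, -0.0, -1.0]]
wrist_force: [0.5, -0.6, -3.0]
grip_width: 0.65
grip_force: 65.5
```

>>> drive_tool(
  slide=[
    [-0.016,0.065,0],
    [-0.016,0.065,0],
    [-0.016,0.065,0],
    [-0.016,0.065,0],
    [0,0,0],
  ],
  delta_rot=[
    [0,0,0],
    [0,0,0],
    [0,0,0],
    [0,0,0],
    [0,0,0],
  ],
)

```text
clock: 8.57
eef_pos: [601.0, 204.4, 45.0]
ee_rot: [[-0.54, 0.842, 0.0], [0.842, 0.54, 0.0], [0.0, 0.0, -1.0]]
wrist_force: [-1.9, 0.6, -1.5]
grip_width: 0.65
grip_force: 65.7
```

>>> drive_tool(
  slide=[
    [-0.008,0.033,0],
    [-0.008,0.033,0],
    [-0.008,0.033,0],
    [0,0,0],
  ],
  delta_rot=[
    [0,0,0],
    [0,0,0],
    [0,0,0],
    [0,0,0],
  ],
)

```text
clock: 9.07
eef_pos: [603.8, 205.4, 45.0]
ee_rot: [[-0.54, 0.842, -0.0], [0.842, 0.54, 0.0], [0.0, -0.0, -1.0]]
wrist_force: [-3.7, -0.5, 2.1]
grip_width: 0.649
grip_force: 66.0
```

>>> drive_tool(
  slide=[
    [-0.008,0.033,0],
    [-0.008,0.033,0],
    [0,0,0],
  ],
  delta_rot=[
    [0,0,0],
    [0,0,0],
    [0,0,0],
  ],
)

```text
clock: 9.45
eef_pos: [605.8, 206.1, 45.0]
ee_rot: [[-0.54, 0.842, 0.0], [0.842, 0.54, 0.0], [0.0, 0.0, -1.0]]
wrist_force: [-3.4, -1.0, -0.1]
grip_width: 0.648
grip_force: 65.9
```

>>> drive_tool(
  slide=[
    [-0.008,0.033,0],
    [-0.008,0.033,0],
    [0,0,0],
  ],
  delta_rot=[
    [0,0,0],
    [0,0,0],
    [0,0,0],
  ],
)

```text
clock: 9.82
eef_pos: [606.6, 206.4, 44.8]
ee_rot: [[-0.54, 0.842, -0.003], [0.842, 0.54, -0.001], [0.001, -0.003, -1.0]]
wrist_force: [-11.8, -3.6, 4.9]
grip_width: 0.648
grip_force: 66.6
```

>>> drive_tool(
  slide=[
    [-0.008,0.033,0],
    [0,0,0],
  ],
  delta_rot=[
    [0,0,0],
    [0,0,0],
  ],
)

```text
clock: 10.07
eef_pos: [606.7, 206.5, 44.8]
ee_rot: [[-0.54, 0.842, -0.005], [0.842, 0.54, -0.001], [0.001, -0.005, -1.0]]
wrist_force: [-21.1, -6.1, 11.5]
grip_width: 0.645
grip_force: 67.2
```

>>> drive_tool(
  slide=[
    [0.012,-0.05,0],
    [0,0,-0.15],
    [0,0,-0.15],
    [0,0,-0.15],
    [0,0,-0.15],
    [0,0,0],
  ],
  delta_rot=[
    [0,0,0],
    [0,0,0],
    [0,0,0],
    [0,0,0],
    [0,0,0],
    [0,0,0],
  ],
)

```text
clock: 10.82
eef_pos: [606.8, 206.6, 63.0]
ee_rot: [[-0.54, 0.842, -0.001], [0.842, 0.54, 0.0], [0.001, -0.001, -1.0]]
wrist_force: [-5.3, -0.2, -6.4]
grip_width: 0.646
grip_force: 68.4
```

>>> drive_tool(
  slide=[
    [0,0,-0.15],
    [0,0,-0.15],
    [0,0,-0.15],
    [0,0,-0.15],
    [0,0,-0.15],
    [0,0,-0.15],
    [0,0,0],
  ],
  delta_rot=[
    [0,0,0],
    [0,0,0],
    [0,0,0],
    [0,0,0],
    [0,0,0],
    [0,0,0],
    [0,0,0],
  ],
)

```text
clock: 11.7
eef_pos: [607.9, 206.6, 91.3]
ee_rot: [[-0.54, 0.842, 0.002], [0.842, 0.54, 0.0], [-0.001, 0.002, -1.0]]
wrist_force: [-3.7, -1.2, -0.6]
grip_width: 0.647
grip_force: 71.1
```

>>> drive_tool(
  slide=[
    [0,0,-0.2],
    [0,0,-0.2],
    [0,0,-0.2],
    [0,0,-0.2],
    [0,0,-0.3],
    [0,0,-0.3],
    [0,0,0],
  ],
  delta_rot=[
    [0,0,0],
    [0,0,0],
    [0,0,0],
    [0,0,0],
    [0,0,0],
    [0,0,0],
    [0,0,0],
  ],
)

```text
clock: 12.58
eef_pos: [607.5, 206.6, 133.0]
ee_rot: [[-0.54, 0.842, 0.001], [0.842, 0.54, 0.0], [-0.0, 0.001, -1.0]]
wrist_force: [-0.1, 0.1, -0.8]
grip_width: 0.644
grip_force: 71.2
```

```bash
python3 - <<'E'
from h import *
s=arm.sense();I={n:cams.get_image(n)["image"] for n in("scene","side")};print(s["eef_pos"],s["wrist_force"],s["clock"])
x=np.hstack([cv2.resize(I["side"][60:220,150:350],(400,320)),cv2.resize(I["scene"][90:250,300:500],(400,320))])
cv2.imwrite("pics/c3.png",x[:,:,::-1])
E
```

```text
[607.5136819  206.60683695 132.97448986] [-0.08305889  0.14868507 -0.7846032 ] 12.575
```

View pics/c3.png

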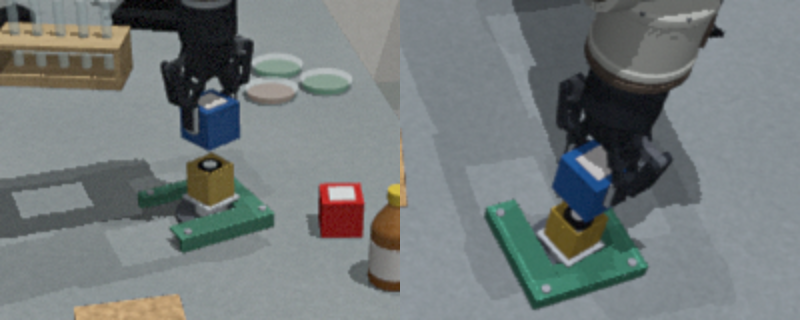

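>>> drive_tool(
  slide=[
    [-0.478,-0.832,0],
    [-0.478,-0.832,0],
    [-0.478,-0.832,0],
    [-0.478,-0.832,0],
    [-0.478,-0.832,0],
    [-0.478,-0.832,0],
    [-0.478,-0.832,0],
    [-0.478,-0.832,0],
    [-0.478,-0.832,0],
    [-0.478,-0.832,0],
  ],
  delta_rot=[
    [0,0,0],
    [0,0,0],
    [0,0,0],
    [0,0,0],
    [0,0,0],
    [0,0,0],
    [0,0,0],
    [0,0,0],
    [0,0,0],
    [0,0,0],
  ],
)

```text
clock: 13.92
eef_pos: [473.7, -49.6, 131.7]
ee_rot: [[-0.54, 0.842, -0.0], [0.842, 0.54, 0.0], [0.0, -0.0, -1.0]]
wrist_force: [-0.2, -0.3, -0.2]
grip_width: 0.65
grip_force: 71.3
```

>>> drive_tool(
  slide=[
    [0,0,0],
    [0,0,0.6],
    [0,0,0.6],
    [0,0,0.6],
    [0,0,0.6],
    [0,0,0.6],
    [0,0,0.2],
    [0,0,0],
  ],
  delta_rot=[
    [0,0,0],
    [0,0,0],
    [0,0,0],
    [0,0,0],
    [0,0,0],
    [0,0,0],
    [0,0,0],
    [0,0,0],
  ],
)

```text
clock: 14.92
eef_pos: [474.4, -48.6, 35.9]
ee_rot: [[-0.54, 0.842, -0.001], [0.842, 0.54, 0.0], [0.001, -0.0, -1.0]]
wrist_force: [-0.8, -0.3, -0.6]
grip_width: 0.645
grip_force: 71.3
```

```bash
python3 - <<'E'
from h import *
s=arm.sense();I={n:cams.get_image(n)["image"] for n in("scene","side")};print(s["eef_pos"],s["wrist_force"],s["clock"])
x=np.hstack([cv2.resize(I["side"][120:280,120:320],(400,320)),cv2.resize(I["scene"][80:240,180:380],(400,320))])
cv2.imwrite("pics/c4.png",x[:,:,::-1])
E
```

```text
[474.39183107 -48.59402807  35.92367932] [-0.82016595 -0.25105067 -0.64756114] 14.925
```

View pics/c4.png

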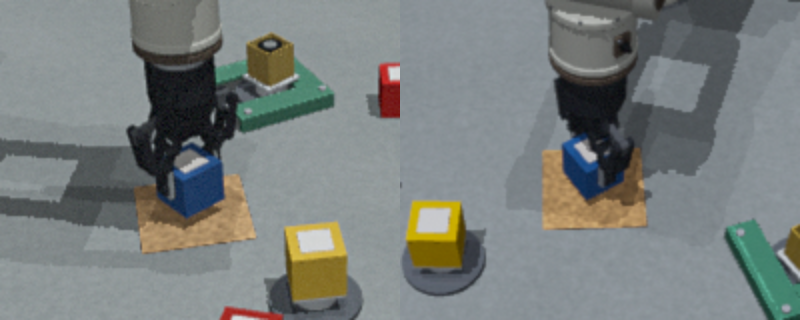

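Lid is upright and hovering over the mat (crop side ~(185,190)); base stands in the holder. Lowering slowly.

>>> drive_tool(
  slide=[
    [0,0,0.2],
    [0,0,0.15],
    [0,0,0.1],
    [0,0,0],
  ],
  delta_rot=[
    [0,0,0],
    [0,0,0],
    [0,0,0],
    [0,0,0],
  ],
)

```text
clock: 15.52
eef_pos: [474.2, -48.9, 22.2]
ee_rot: [[-0.54, 0.842, -0.001], [0.842, 0.54, 0.0], [0.0, -0.0, -1.0]]
wrist_force: [-0.2, 0.3, -0.2]
grip_width: 0.649
grip_force: 71.3
```

>>> drive_tool(
  slide=[
    [0,0,0.05],
    [0,0,0.05],
    [0,0,0],
  ],
  delta_rot=[
    [0,0,0],
    [0,0,0],
    [0,0,0],
  ],
)

```text
clock: 15.9
eef_pos: [474.3, -48.9, 19.4]
ee_rot: [[-0.54, 0.842, -0.0], [0.842, 0.54, 0.0], [0.0, -0.0, -1.0]]
wrist_force: [-0.3, 1.0, -0.2]
grip_width: 0.645
grip_force: 71.3
```

>>> drive_tool(
  slide=[
    [0,0,0.03],
    [0,0,0.03],
    [0,0,0],
  ],
  delta_rot=[
    [0,0,0],
    [0,0,0],
    [0,0,0],
  ],
)

```text
clock: 16.27
eef_pos: [474.3, -48.9, 17.6]
ee_rot: [[-0.54, 0.842, -0.0], [0.842, 0.54, 0.0], [0.0, -0.0, -1.0]]
wrist_force: [-0.0, -0.7, -1.0]
grip_width: 0.645
grip_force: 71.4
```

>>> drive_tool(
  slide=[
    [0,0,0.02],
    [0,0,0],
  ],
  delta_rot=[
    [0,0,0],
    [0,0,0],
  ],
)

```text
clock: 16.52
eef_pos: [474.4, -48.9, 17.5]
ee_rot: [[-0.54, 0.842, 0.0], [0.842, 0.54, -0.0], [-0.0, -0.0, -1.0]]
wrist_force: [-3.7, 1.8, 8.5]
grip_width: 0.646
grip_force: 72.5
```

>>> drive_tool(
  slide=[
    [0,0,0],
    [0,0,0],
    [0,0,0],
    [0,0,0],
    [0,0,0],
    [0,0,0],
  ],
  delta_rot=[
    [0,0,0],
    [0,0,0],
    [0,0,0],
    [0,0,0],
    [0,0,0],
    [0,0,0],
  ],
  claw=-1,
)

```text
clock: 17.27
eef_pos: [474.4, -48.9, 17.1]
ee_rot: [[-0.54, 0.842, -0.0], [0.842, 0.54, 0.0], [0.0, -0.0, -1.0]]
wrist_force: [-0.1, 0.5, -1.2]
grip_width: 0.998
grip_force: 0.0
```

>>> drive_tool(
  slide=[
    [0,0,-0.3],
    [0,0,-0.5],
    [0,0,-0.8],
    [0,0,-0.8],
    [0,0,-0.8],
    [0,0,-0.8],
    [0,0,-0.8],
    [0,0,0],
  ],
  delta_rot=[
    [0,0,0],
    [0,0,0],
    [0,0,0],
    [0,0,0],
    [0,0,0],
    [0,0,0],
    [0,0,0],
    [0,0,0],
  ],
)

```text
clock: 18.27
eef_pos: [475.1, -49.1, 163.8]
ee_rot: [[-0.54, 0.842, 0.004], [0.842, 0.54, -0.001], [-0.003, 0.003, -1.0]]
wrist_force: [0.8, 0.7, 0.0]
grip_width: 0.996
grip_force: 0.0
```

```bash
python3 - <<'E'
from h import *
I={n:cams.get_image(n)["image"] for n in("scene","side","wrist")}
x=np.hstack([np.vstack([cv2.resize(I["side"][120:280,120:320],(400,320)),cv2.resize(I["scene"][100:240,225:425],(400,280))]),cv2.resize(I["wrist"],(400,600),interpolation=1)])
cv2.imwrite("pics/c5.png",x[:,:,::-1])
E
```

```text
(no output)
```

View pics/c5.png

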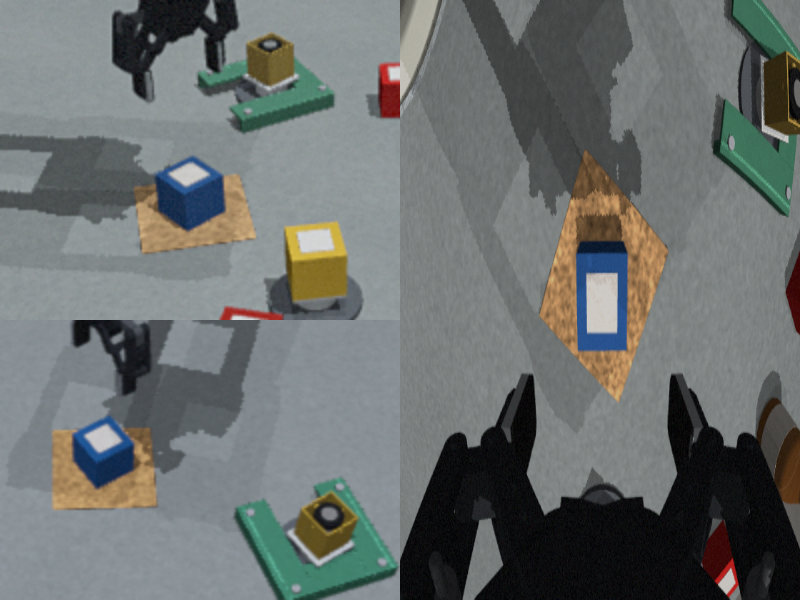

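```bash
python3 - <<'E'
from fit import *
for n,(r,c) in dict(scene=(205,387),side=(150,255)).items():
    im=cams.get_image(n);H=cv2.cvtColor(im["image"],cv2.COLOR_RGB2HSV).astype(int)
    m=big((abs(H[...,0]-21)<8)&(H[...,1]>110)&(abs(np.arange(420)[:,None]-r)<35)&(abs(np.arange(560)[None,:]-c)<35))
    f=fit([(im,m)],box(-23,23,-23,23,30,80),(605,206,.57));d=f[0]-[605,206.3]
    print(n,m.sum(),f,"local",d@[.944,.329],d@[-.329,.944])
E
```

```text
scene 499 (array([602.4, 207.6]), np.float64(40.9), np.float64(0.906)) local -2.026700000000027 2.0825999999999913
side 406 (array([605.6, 208.2]), np.float64(36.6), np.float64(0.858)) local 1.191500000000014 1.596199999999971
```

```bash
python3 -c "
from rig import workorder;print(workorder.sign_off())"
```

```text
the job is handed in; nothing more can be done
None
```

The blue lid is off and standing open side down on the cork mat, the base is upright in the fork holder, home to within about 2 mm by camera, and the job was handed in at about 18 s with no verdict returned.

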